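Rinse the brush and shut the brush washer

ROBOT

A 6-joint arm with a two-finger parallel gripper is mounted at the origin on a cart in front of the work surface, level with it; the furniture and walls round the work are solid. World frame = base frame: x ahead of the robot, y to its left, z up, the work surface at z = 0. Lengths are in mm, angles in rad, forces in N, time in s.
With the tool pointing down it reaches from about 350 to 775 mm from the base axis. Payload 7.3 kg.
Tool frame: the origin (TCP) lies on the centre line of the jaws, within the pads' length; the fingertips stand 14 mm ahead of it and the grasp point (between the pads) lies 5 mm behind it; z points along the fingers, y is the line along which they close (so a half turn about z gives the same grasp; the last joint's range is limited). The gripper opens to 92 mm and grips with 3 to 60 N. Pads are 19 mm wide; open, the fingers measure 130 mm over their backs; the gripper's body (75 mm by 190 mm) begins 47 mm behind the grasp point.
Start: joints at [-1.274, 0.342, 1.524, -0, 1.275, -0.146], TCP at [224.971, -474.375, 240.741] pointing down, gripper open.
Joint ranges: [-2.53, 2.53], [-0.77, 2.02], [0.04, 2.7], [-1, 4.14], [0.28, 2.66], [-3.11, 3.11]. Speed limits (rad/s): [2.57, 2.57, 3.14, 3.14, 3.14, 3.14].

INTERFACE

Orientations are given as [roll, pitch, yaw] about the fixed x, y, z axes, in that order (R = Rz(yaw) Ry(pitch) Rx(roll)).
In Python, from plant import get_obs, capture, bot, spot_in, trace, pinpoint gives the robot as it stands.
- The arm moves only by the tool play_rows, never from a script. Its argument "rows" is a list of rows, each a list of 2 entries, a list of its own where there are three numbers: the shift along the world's x, y, z in units of 3 cm (1.0 is 3 cm), then the turn, a rotation vector about the world's x, y, z in units of 8 degrees (1.0 is 8 degrees). A call has 1 to 12 rows; each row shifts and turns the commanded pose from where the row before left it; what a row does not reach is not made up. A row lasts 1/8 s, in which the tool goes at most 62.5 mm and 10.7 degrees, less where a joint would pass 70% of its speed; a pose out of reach is approached as far as the arm can. A call with a number of a shift or a turn outside -1 to 1 is refused whole. A call with a gripper value outside its range is refused whole. "hand" is the opening, from -1 (shut) to 1 (fully open), set as the call begins (left out, the last holds). The fingers move at their own pace and stop on an object; the grip force is fixed at half the most. Time passes only in rows, so rows that do not move let the fingers close. It gives the time, the measured TCP pose, the force, the opening and the grip force at its end, in the units of the state.
- get_obs(): the state, without advancing time (a new reading comes with each control period).
- capture(name): name is "scene" or "side" or "wrist"; returns a dict with "frame" (480x640x3 uint8, red, green, blue), "fov_y" (degrees; the focal length in pixels is half the picture's height over the tangent of half this angle, whatever the lens; pixels are square), "cx", "cy" (the principal point, pixels), "rvec" (rotation vector, rad) and "tvec" (3), from world to camera coordinates, as OpenCV has them; the wrist camera has in their place "hand_eye" (4x4, takes a point from camera to tool coordinates, whose origin is the TCP and whose axes are the flange's). Camera axes: x right, y down, z forward; pixel columns grow to the right and rows downward; lengths in mm; the calibration is good to about 2 mm. The wrist camera is an equidistant fisheye: a pixel r from the principal point sees the ray r / f radians off the axis. A picture is of the moment at which its call begins: read the wrist's pose just before it. There is no depth.
- bot.close_job(): hands the job in; it is judged then, once.
Trained networks look in the newest picture that a camera, given by its name, has taken for a name from the list of things; names that differ only in an ending like _2 or _b are one class to them, and where a whole thing is asked for, a point or a joint stands for the part that bears it (a point fixed in the world has none). Each returns a list of dicts, best first, with "p" (0 to 1); they miss things now and then, are a little off and sometimes report something else, mostly with a low value. They report only what shows in the picture. A call takes as long as a camera call. They do not tell look-alikes from the thing itself.
- spot_in(query, camera): "at" ([row, column] in pixels, amid what is visible of it).
- trace(query, camera): "mask" (480x640 bool, what is visible of it) and "at" ([row, column] in pixels, amid what is visible of it).
- pinpoint(query, camera): "at" ([row, column] in pixels: a listed point, or the origin of a listed thing).
The state is a dict: "time": time; "joint_positions": joint angles; "dq": joint speeds; "tau": joint torques, N m; "tool_pos": TCP position; "tcp_rot": TCP orientation; "contact_force": force on the tool from outside, world axes, zero at the start; "moment": the same for the moment, N m; "grip_width": finger opening in mm; "finger_force": force on a finger pad.
Only numpy, scipy, OpenCV 4.12 (cv2) and the standard library are available. Lean on these libraries where they do the work, as an engineer would, in place of code of your own. Each camera call takes 0.05 s, during which the arm holds its last target. There are 200 camera calls.

TASK

Rinse the paint brush: hold it by the handle and dip its bristles well down into the open steel brush washer for a moment, without jabbing them hard against the pot. Then lay the brush across the white brush rest so that it sits in one of the hollows with the bristles clear of the desk, and flip the washer's hinged lid fully shut. Keep the washer standing where it is and leave the mug, the tape measure and the glue stick alone.

Things in the scene. Friction and masses are not known exactly. Their poses are not given: they have to be found in the camera images.
- brush: flat paint brush lying on the desk, 190 mm long, wooden handle, dark bristles. Origin mid-length on its underside, 7.5 mm below the long axis; x toward the bristles. Handle x = -95 to 30 mm (15 wide and high from -35 to 27, tail 9 mm), ferrule 20 wide x 15 high x = 26 to 62, bristles 18 x 10 to x = 95. 60 g, balances near x = 5
- brush_tip (a point): tip of the bristles, on the brush's long axis, 95 mm ahead of its middle; same axes as the brush
- brush_ferrule (a point): middle of the steel ferrule, on the long axis, 44 mm ahead of the brush's middle
- brush_grip (a point): place to grip the handle, on the long axis 5 mm behind the brush's middle (15 mm wide, flat sides); 100 mm behind the bristle tip
- washer: brush washer: round steel pot, loose, standing on the desk, 84 mm outside, 79 mm inside diameter, 70 mm high, inner floor 4 mm up, wire clips on its sides (+-y, to 54 mm from the axis), hinge at its +x side. Origin at the centre of its underside. 0.6 kg
- washer_rim (a point): centre of the washer's mouth, 70 mm above its underside; the axes are the washer's (z up, x toward the hinge)
- washer_lid (a joint): hinge of the washer's lid, rad: 0 = shut flat on the pot, 1.57 = upright, about 2.1 = leaning back open as at the start; it stays at any angle. Lid: round steel disc, 89 mm diameter, 3 to 5 mm thick
- lid_hinge (a point): on the hinge line of the lid, 48 mm from the pot's axis on its +x side and 72 mm above the desk; turns with the lid: the lid reaches 93 mm from here along this point's -x, its outer face is +z
- lid_tab (a point): thumb tab at the lid's free edge, farthest from the hinge, 100 mm from the hinge line
- brush_rest: glazed white brush rest, loose: bar 26 x 108 x 27 mm, long along its y, three humps (27 mm high, at y = -44, 0, 44) and two hollows between (floor 16 mm high, 24 mm wide). Origin at the centre of its underside. A brush lies across it along its x, the tail of the handle down on the desk
- hollow_left (a point): floor of the hollow at the rest's +y side, 16 mm above the desk
- hollow_right (a point): floor of the hollow at the rest's -y side, 16 mm above the desk
- mug: china mug with a handle, about 80 mm in diameter and 92 mm high, on a coaster behind the work; origin under its base; a bystander
- tape_measure: pocket tape measure, 33 x 80 x 61 mm, standing between washer and rest; origin at its underside; a bystander
- glue_stick: upright glue stick, 27 mm in diameter, 92 mm high, at the back; origin at its underside; a bystander
Things that resemble listed ones, but are neither listed nor needed, are in the scene too. What is shaped like the washer but purple is not meant.

How it is judged (in metres and radians):
On the way:
1. the held brush has its bristle tip inside the washer, at least 22 mm below the rim (z of brush_tip in the frame of washer_rim below -0.022 m and horizontal distance between brush_tip and washer_rim below 0.04 m and angle between washer's own z axis and vertical below 0.15 rad and contact force between the fingers and brush above 0.5 N), for 0.2 s.
At the end, for the whole second after the job is handed in: Washer upright (0.1 rad), lid shut (within 0.08 rad). Brush at rest across the upright rest (within 0.6 rad of square), touching it, ferrule's middle between the outer humps and within 45 mm of the bar's middle, bristle tip at least 18 mm above the desk (value of joint washer_lid below 0.08 rad and angle between each of washer, brush_rest's own z axis and vertical below 0.1 rad and contact force between brush and brush_rest above 0.03 N and height (world z) of brush_tip above 0.018 m and x of brush_ferrule in the frame of brush_rest between -0.045 and 0.045 m and y of brush_ferrule in the frame of brush_rest between -0.044 and 0.044 m and angle between the x axis of brush and the x axis of brush_rest, either way round below 0.6 rad and linear speed of brush below 0.02 m/s).
It fails at once if the brush is pressed against the washer with more than 12 N (contact force between brush and washer above 12 N).
It fails at once if the washer is moved more than 50 mm or tipped more than 0.35 rad (distance of washer from where it was at the start of the episode above 0.05 m or angle between washer's own z axis and vertical above 0.35 rad).
It fails at once if the mug, the tape measure or the glue stick is moved more than 25 mm (distance of any of mug, tape_measure, glue_stick from where it was at the start of the episode above 0.025 m).
It also fails if it takes over 56 s, if anything falls off the work surface, if the arm or the gripper's body presses on something with over 40 N, if the wrist force passes 120 N, or if a joint passes its speed limit or range.

## Working session

There is one attempt and no reset: what is moved stays moved. The work goes in short steps, Python scripts to look and compute and a tool call to move; the robot and the scene stay as the last step left them, time stands still between calls to the robot, and variables do not carry over. Pictures are saved under pics/ and viewed, at most 13 in all, crops included, and the job is handed in when it is done.

Besides the shell and the picture viewer there is one more tool, called after "Request:" by a JSON object that holds its "name" and its "arguments", one argument or row to a line. play_rows: Moves the arm, as the interface text tells. Shifts and turns lie within -1 to 1; 1 stands for 3 cm of shift or 8 degrees of turn. Its arguments: {"type":"object","properties":{"rows":{"type":"array"},"hand":{"type":"number"}},"required":["rows"]}

```bash
mkdir -p pics; ls; cat > h.py <<'E'
import numpy as np,cv2
from plant import get_obs,capture,bot,spot_in,trace,pinpoint
from scipy.spatial.transform import Rotation as R
def cam(name):
    o=get_obs(); c=capture(name); H,W=c['frame'].shape[:2]
    c['f']=H/2/np.tan(np.radians(c['fov_y'])/2); c['name']=name
    if name=='wrist':
        T=np.eye(4);T[:3,:3]=R.from_euler('xyz',o['tcp_rot']).as_matrix();T[:3,3]=o['tool_pos']
        M=T@np.array(c['hand_eye']); c['Rc']=M[:3,:3];c['o']=M[:3,3]
    else:
        Rm=R.from_rotvec(np.ravel(c['rvec'])).as_matrix(); c['Rc']=Rm.T;c['o']=-Rm.T@np.ravel(c['tvec'])
    return c
def ray(c,at):
    v=np.array([at[1]-c['cx'],at[0]-c['cy']])
    if c['name']=='wrist':
        r=np.hypot(*v);t=r/c['f'];d=np.array([*(v/max(r,1e-9)*np.sin(t)),np.cos(t)])
    else: d=np.array([*(v/c['f']),1]); d/=np.linalg.norm(d)
    return c['Rc']@d
def onz(c,at,z):
    d=ray(c,at); return c['o']+d*(z-c['o'][2])/d[2]
def tri(obs):
    A=0;b=0
    for c,at in obs:
        d=ray(c,at);P=np.eye(3)-np.outer(d,d);A=A+P;b=b+P@c['o']
    p=np.linalg.solve(A,b)
    return p,[np.linalg.norm((np.eye(3)-np.outer(ray(c,a),ray(c,a)))@(p-c['o'])) for c,a in obs]
def save(c,n): cv2.imwrite('pics/'+n,c['frame'][:,:,::-1])
E
python3 - <<'E'
from h import *
Z=dict(brush=0,brush_tip=7.5,brush_ferrule=7.5,brush_grip=7.5,washer=0,washer_rim=70,lid_hinge=72,lid_tab=150,brush_rest=0,hollow_left=16,hollow_right=16,mug=0,tape_measure=0,glue_stick=0)
for n in ['scene','side']:
    c=cam(n);save(c,n+'0.png');print(n,c['o'].round())
    for q in Z:
        print(q,[(round(r['p'],2),np.round(r['at']).tolist(),onz(c,r['at'],Z[q])[:2].round().tolist()) for r in pinpoint(q,n)[:3]])
print(get_obs())
a=cv2.imread('pics/scene0.png')
E
```

```text
pics
scene [240. 565. 611.]
brush [(0.62, [308.0, 409.0], [429.0, 14.0])]
brush_tip [(0.96, [337.0, 380.0], [438.0, 107.0]), (0.48, [308.0, 288.0], [603.0, 141.0]), (0.28, [240.0, 372.0], [575.0, -111.0])]
brush_ferrule [(0.79, [317.0, 395.0], [437.0, 53.0]), (0.67, [263.0, 316.0], [629.0, 15.0])]
brush_grip [(0.85, [301.0, 408.0], [435.0, 5.0]), (0.72, [309.0, 289.0], [600.0, 143.0])]
washer [(0.83, [248.0, 442.0], [445.0, -176.0]), (0.67, [241.0, 368.0], [584.0, -113.0])]
washer_rim [(0.93, [225.0, 451.0], [435.0, -170.0]), (0.85, [213.0, 373.0], [581.0, -118.0])]
lid_hinge [(0.88, [203.0, 355.0], [629.0, -127.0]), (0.78, [222.0, 428.0], [474.0, -149.0])]
lid_tab [(0.69, [219.0, 473.0], [381.0, -98.0]), (0.56, [158.0, 338.0], [687.0, -148.0])]
brush_rest [(0.85, [308.0, 296.0], [595.0, 128.0])]
hollow_left [(0.73, [308.0, 287.0], [599.0, 149.0])]
hollow_right [(0.89, [294.0, 308.0], [589.0, 101.0])]
mug [(0.91, [233.0, 278.0], [760.0, -26.0])]
tape_measure [(0.67, [264.0, 318.0], [632.0, 8.0])]
glue_stick [(0.7, [249.0, 232.0], [805.0, 72.0])]
side [ 490. -733.  534.]
brush [(0.92,
[... 888 characters left out ...]
e_stick []
{'time': 1.5, 'joint_positions': array([-1.27399386e+00,  3.42007357e-01,  1.52408821e+00,  2.43607177e-05,
        1.27541163e+00, -1.46041713e-01]), 'dq': array([ 0.00206882,  0.000323  , -0.00156621,  0.00082845,  0.00199174,
       -0.00063314]), 'tau': array([ 2.67868108e-04, -4.31129408e+01, -2.44477612e+01,  7.18541373e-02,
        4.83172154e-02,  1.95674453e-06]), 'tool_pos': array([ 224.98119253, -474.37345725,  240.7408096 ]), 'tcp_rot': array([ 3.14150471e+00, -1.06219142e-05,  4.42837089e-01]), 'contact_force': array([-0.2843818 , -0.46129073, -0.5550882 ]), 'moment': array([-0.03302097,  0.01525273,  0.01590401]), 'finger_force': 0.0, 'grip_width': 91.98808102487209}
```

View pics/scene0.png

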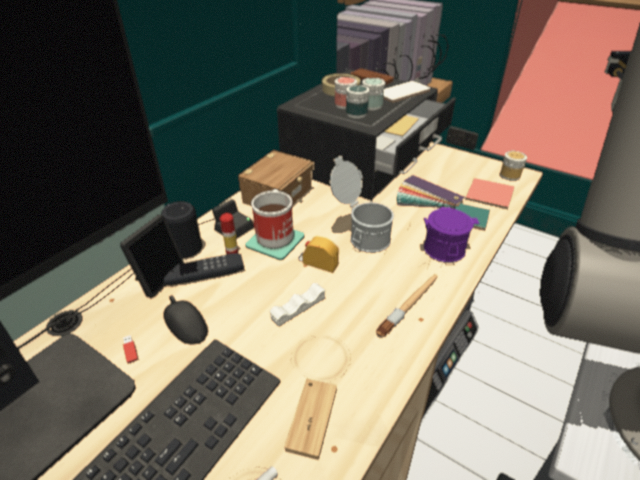

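View pics/side0.png

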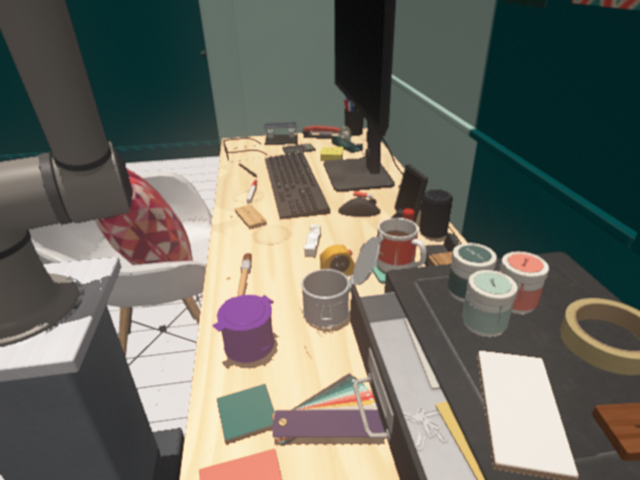

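The scene shows the grey washer at px (228,372), with its lid leaning back at (180,345). The purple look-alike is at (235,448), the brush at (305,408), the rest at (303,298) and the tape measure at (255,320). The side view agrees. Next I triangulate from both views.

```bash
python3 - <<'E'
from h import *
s=cam('scene');d=cam('side')
P=dict(tip=([337,380],[252,248]),ferr=([317,395],[266,244]),grip=([301,408],[283,244]),rim=([213,373],[283,329]),hinge=([203,355],[277,355]),tab=([158,338],[238,381]),hl=([308,287],[234,315]),hr=([294,308],[247,314]),rest=([308,296],[247,313]),mug=([233,278],[266,400]),tape=([264,318],[273,341]))
for k,(a,b) in P.items():
    p,e=tri([(s,a),(d,b)]);print(k,p.round(),np.round(e,1))
for k,at,z in [('box front bottom right',[205,297],0),('box front left bottom',[195,243],0),('box top right',[165,312],50),('drawer corner bottom',[185,375],0),('phone near',[290,155],0),('phone r',[265,243],0)]: print(k,onz(s,at,z).round())
for k,at in [('drawer side L bottom',[295,352]),('drawer 2',[345,375])]: print(k,onz(d,at,0).round(),onz(d,at,80).round())
for q in ['brush','brush_rest','washer','lid_tab']:
    for c,n in((s,'scene'),(d,'side')):
        for m in trace(q,n)[:2]:
            ys,xs=np.nonzero(m['mask']);print(q,n,m['p'],xs.min(),xs.max(),ys.min(),ys.max())
E
```

```text
tip [440. 106.   7.] [3. 3.]
ferr [435.  53.   7.] [1.3 1.3]
grip [435.  -0.   1.] [1.8 1.8]
rim [ 586. -123.   68.] [3.4 3.4]
hinge [ 632. -125.   75.] [4.6 4.6]
tab [ 677. -134.  160.] [0.7 0.7]
hl [602. 146.  13.] [0.3 0.3]
hr [592.  95.  10.] [0.3 0.3]
rest [596. 124.  -6.] [3.2 3.2]
mug [755. -17.  10.] [3.1 3.1]
tape [635.   4.  -5.] [1.4 1.4]
box front bottom right [ 790. -135.    0.]
box front left bottom [926. -96.   0.]
box top right [ 819. -239.   50.]
drawer corner bottom [ 681. -316.    0.]
phone near [843. 242.   0.]
phone r [753.  95.   0.]
drawer side L bottom [642. -78.   0.] [ 619. -176.   80.]
drawer 2 [ 651. -217.    0.] [ 627. -294.   80.]
brush scene 0.69 377 436 275 336
brush side 0.88 237 251 253 294
brush side 0.44 304 320 223 255
brush_rest scene 0.6 270 325 284 326
brush_rest side 0.65 304 320 224 256
washer scene 0.85 330 394 157 252
washer scene 0.7 424 478 208 262
washer side 0.74 213 274 294 362
washer side 0.5 352 381 235 284
lid_tab scene 0.78 425 479 208 237
lid_tab scene 0.59 330 362 158 204
lid_tab side 0.97 213 271 293 331
lid_tab side 0.81 350 382 233 284
```

Request:
{"name": "play_rows", "arguments": {
  "rows": [
    [[0.6, 1, 0], [0, 0, 1]],
    [[0.6, 1, 0], [0, 0, 1]],
    [[0.6, 1, 0], [0, 0, 1]],
    [[0.6, 1, 0], [0, 0, 1]],
    [[0.6, 1, 0], [0, 0, 1]],
    [[0.6, 1, 0], [0, 0, 1]],
    [[0.6, 1, 0], [0, 0, 1]],
    [[0.6, 1, 0], [0, 0, 1]],
    [[0.6, 1, 0], [0, 0, 0]],
    [[0.6, 1, 0], [0, 0, 0]],
    [[0.6, 1, 0], [0, 0, 0]],
    [[0.4, 1, 0], [0, 0, 0]]
  ],
  "hand": 1
}}

```text
time: 3.5
tool_pos: [435.6, -113.3, 240.8]
tcp_rot: [3.141, 0.0, 1.56]
contact_force: [-0.3, 0.5, 1.0]
grip_width: 91.6
finger_force: 0.0
```

Request:
{"name": "play_rows", "arguments": {
  "rows": [
    [[0, 1, 0], [0, 0, 0]],
    [[0, 1, 0], [0, 0, 0]],
    [[0, 1, 0], [0, 0, 0]],
    [[0, 0.7, 0], [0, 0, 0]],
    [[0, 0, 0], [0, 0, 0]]
  ]
}}

```text
time: 4.12
tool_pos: [434.9, -2.5, 240.9]
tcp_rot: [3.141, 0.0, 1.562]
contact_force: [0.4, -0.5, 0.7]
grip_width: 92.1
finger_force: 0.0
```

```bash
python3 - <<'E'
from h import *
c=cam('wrist');save(c,'w1.png');print(c['o'].round(),c['f'],get_obs()['tool_pos'])
Z=dict(brush=0,brush_tip=7.5,brush_ferrule=7.5,brush_grip=7.5,washer_rim=70,lid_hinge=72,lid_tab=160,brush_rest=0,hollow_left=16,hollow_right=16)
for q in Z: print(q,[(round(r['p'],2),np.round(r['at']).tolist(),onz(c,r['at'],Z[q])[:2].round().tolist()) for r in pinpoint(q,'wrist')[:3]])
m=trace('brush','wrist')[0]; ys,xs=np.nonzero(m['mask'])
pts=np.array([onz(c,(y,x),7.5)[:2] for y,x in zip(ys,xs)])
mu=pts.mean(0);u=np.linalg.svd(pts-mu,full_matrices=False)[2][0];t=(pts-mu)@u
print(m['p'],mu,u,mu+u*t.min(),mu+u*t.max(),np.degrees(np.arctan2(u[1],u[0])))
E
```

```text
[435.  71. 383.] 371.64829954431775 [435.00907492  -3.23356838 240.84396609]
brush [(0.82, [195.0, 311.0], [430.0, 5.0])]
brush_tip [(0.72, [100.0, 323.0], [443.0, 103.0])]
brush_ferrule [(0.83, [150.0, 317.0], [437.0, 53.0]), (0.17, [193.0, 491.0], [629.0, 11.0])]
brush_grip [(0.71, [198.0, 312.0], [432.0, 4.0])]
washer_rim [(0.67, [381.0, 323.0], [442.0, -178.0])]
lid_hinge [(0.79, [355.0, 360.0], [479.0, -143.0])]
lid_tab []
brush_rest [(0.75, [87.0, 462.0], [593.0, 125.0])]
hollow_left [(0.78, [63.0, 474.0], [601.0, 150.0])]
hollow_right [(0.67, [103.0, 457.0], [581.0, 105.0])]
0.81 [432.70342413  21.5608906 ] [-0.11379492 -0.99350426] [441.86248826 101.525523  ] [420.28547652 -86.85593045] -96.53412297283572
```

View pics/w1.png

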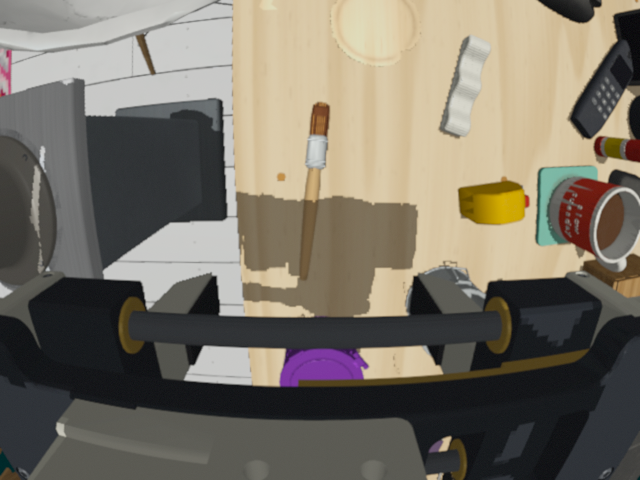

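The wrist view shows the brush at px (312,198) with its bristles up at (320,105), pointing 83.5° in the world. The grip point is near (431,4).

Request:
{"name": "play_rows", "arguments": {
  "rows": [
    [[-0.13, 0.23, -0.9], [0, 0, -0.75]],
    [[0, 0, -1], [0, 0, 0]],
    [[0, 0, -1], [0, 0, 0]],
    [[0, 0, -1], [0, 0, 0]],
    [[0, 0, -1], [0, 0, 0]],
    [[0, 0, -1], [0, 0, 0]],
    [[0, 0, -0.8], [0, 0, 0]],
    [[0, 0, -0.5], [0, 0, 0]],
    [[0, 0, -0.25], [0, 0, 0]],
    [[0, 0, 0], [0, 0, 0]]
  ]
}}

```text
time: 5.98
tool_pos: [431.0, 3.5, 17.1]
tcp_rot: [-3.141, -0.0, 1.455]
contact_force: [-0.1, 0.4, 0.2]
grip_width: 91.8
finger_force: 0.0
```

Request:
{"name": "play_rows", "arguments": {
  "rows": [
    [[0, 0, 0], [0, 0, 0]],
    [[0, 0, 0], [0, 0, 0]],
    [[0, 0, 0], [0, 0, 0]],
    [[0, 0, 0], [0, 0, 0]],
    [[0, 0, 0], [0, 0, 0]],
    [[0, 0, 0], [0, 0, 0]]
  ],
  "hand": -1
}}

```text
time: 6.72
tool_pos: [431.1, 3.5, 17.2]
tcp_rot: [3.142, 0.0, 1.455]
contact_force: [-0.5, -0.2, 0.4]
grip_width: 36.5
finger_force: 0.0
```

Request:
{"name": "play_rows", "arguments": {
  "rows": [
    [[0, 0, 0], [0, 0, 0]],
    [[0, 0, 0], [0, 0, 0]],
    [[0, 0, 0], [0, 0, 0]],
    [[0, 0, 0], [0, 0, 0]],
    [[0, 0, 0], [0, 0, 0]],
    [[0, 0, 0], [0, 0, 0]]
  ]
}}

```text
time: 7.48
tool_pos: [431.1, 3.5, 17.2]
tcp_rot: [3.142, 0.0, 1.455]
contact_force: [0.9, 0.2, -0.6]
grip_width: 14.1
finger_force: 30.0
```

Request:
{"name": "play_rows", "arguments": {
  "rows": [
    [[0, 0, 1], [0, 0, 0.6]],
    [[0, 0, 1], [0, 0, 1]],
    [[0, 0, 1], [0, 0, 1]],
    [[0.33, -0.27, 1], [0, 0, 1]],
    [[0.33, -0.27, 1], [0, 0, 1]],
    [[0.33, -0.27, 1], [0, 0, 1]],
    [[0.33, -0.27, 1], [0, 0, 1]],
    [[0.33, -0.27, 0.33], [0, 0, 1]],
    [[0.33, -0.27, 0], [0, 0, 1]],
    [[0.33, -0.27, 0], [0, 0, 1]],
    [[0.33, -0.27, 0], [0, 0, 1]],
    [[0.33, -0.3, 0], [0, 0, 0]]
  ]
}}

```text
time: 8.98
tool_pos: [520.3, -70.5, 236.9]
tcp_rot: [3.141, -0.001, 2.934]
contact_force: [0.9, -1.1, -0.6]
grip_width: 14.1
finger_force: 30.0
```

Request:
{"name": "play_rows", "arguments": {
  "rows": [
    [[0, 0, 0], [-0.19, -0.95, 0]],
    [[0, 0, 0], [-0.19, -0.95, 0]],
    [[0, 0, 0], [-0.19, -0.95, 0]],
    [[0, 0, 0], [-0.19, -0.95, 0]],
    [[0, 0, 0], [-0.19, -0.95, 0]],
    [[0, 0, 0], [-0.19, -0.95, 0]],
    [[0, 0, 0], [-0.19, -0.95, 0]],
    [[0, 0, 0], [-0.19, -0.95, 0]],
    [[0, 0, 0], [-0.19, -0.95, 0]],
    [[0, 0, 0], [0, 0, 0]]
  ]
}}

```text
time: 10.22
tool_pos: [511.9, -72.2, 269.1]
tcp_rot: [3.046, 0.875, 2.924]
contact_force: [-0.6, -0.6, -0.7]
grip_width: 14.2
finger_force: 30.0
```

```bash
python3 - <<'E'
from h import *
s=cam('scene');d=cam('side');o=get_obs()
T=R.from_euler('xyz',o['tcp_rot']).as_matrix();t=o['tool_pos']
print(t.round(1),T.round(2).tolist())
g=t+9.7*T[:,2];tip=g+100*T[:,0];print('pred tip',tip.round(1))
for q in ['brush_tip','brush_ferrule','washer_rim','washer','lid_hinge','lid_tab']:
    a=pinpoint(q,'scene');b=pinpoint(q,'side')
    for i in a[:3]:
        for j in b[:3]:
            p,e=tri([(s,i['at']),(d,j['at'])])
            if e[0]<8: print(q,round(i['p'],2),round(j['p'],2),p.round(1),np.round(e[0],1))
save(d,'side1.png')
E
```

```text
[512.2 -72.1 268.7] [[-0.63, 0.14, 0.77], [0.14, 0.99, -0.07], [-0.77, 0.06, -0.64]]
pred tip [456.9 -59.2 185.8]
brush_tip 0.75 0.98 [457.3 -59.7 185.6] 1.9
brush_ferrule 0.79 0.67 [489.6 -65.7 223.4] 1.4
washer_rim 0.57 0.9 [ 585.6 -120.1   71. ] 2.7
washer_rim 0.56 0.68 [ 441.5 -179.    71.4] 1.4
washer 0.94 0.7 [ 442.  -179.8   -6.6] 1.8
lid_hinge 0.89 0.81 [ 479.1 -154.8   71.9] 3.2
lid_hinge 0.84 0.64 [ 631.6 -123.6   76.5] 1.4
lid_tab 0.98 0.9 [ 399.9 -207.6   78.6] 3.3
lid_tab 0.78 0.91 [ 679.6 -138.9  158.7] 2.4
lid_tab 0.78 0.6 [ 704.2 -180.1  131.6] 3.8
```

View pics/side1.png

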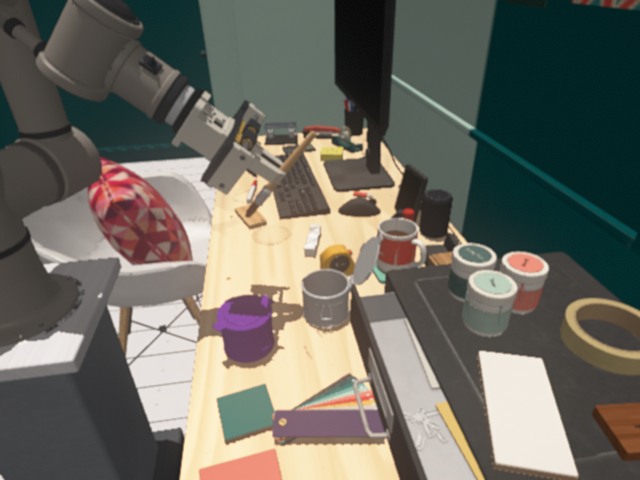

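The side view shows the brush held tip-down at px (262,215). Tilt stopped near 50° because of a joint limit, and the predicted tip matches the measured one. I'll move out over the pot and try for more tilt there.

Request:
{"name": "play_rows", "arguments": {
  "rows": [
    [[0.5, -0.27, 0], [0, 0, 0]],
    [[0.5, -0.27, 0], [0, 0, 0]],
    [[0.5, -0.27, 0], [0, 0, 0]],
    [[0.5, -0.27, 0], [0, 0, 0]],
    [[0.5, -0.27, 0], [0, 0, 0]],
    [[0.5, -0.27, 0], [0, 0, 0]],
    [[0.46, -0.25, 0], [-0.1, -0.5, 0]],
    [[0, 0, 0], [-0.1, -0.5, 0]],
    [[0, 0, 0], [-0.1, -0.5, 0]],
    [[0, 0, 0], [0, 0, 0]]
  ]
}}

```text
time: 12.18
tool_pos: [628.1, -124.2, 323.8]
tcp_rot: [3.047, 1.003, 2.919]
contact_force: [-0.7, 0.1, -0.8]
grip_width: 14.2
finger_force: 30.0
```

```bash
cat > tip.py <<'E'
from h import *
o=get_obs();T=R.from_euler('xyz',o['tcp_rot']).as_matrix();t=o['tool_pos']
g=t+9.7*T[:,2];print('q',o['joint_positions'].round(2),'tcp',t.round(1),'b',T[:,0].round(2),'tz',T[:,2].round(2),'tip',(g+100*T[:,0]).round(1),'tail',(g-90*T[:,0]).round(1))
E
python3 tip.py
```

```text
q [-0.45  0.15  1.96  1.41  0.29 -3.1 ] tcp [ 628.1 -124.2  323.8] b [-0.52  0.12 -0.84] tz [ 0.84 -0.09 -0.54] tip [ 583.8 -113.3  234.3] tail [ 683.4 -135.8  394.4]
```

Joint 5 is at its lower limit and joint 6 is nearly at its own. I'll untilt, yaw the tool off the arm's plane, and tilt again. That also keeps the tail clear of the lid.

Request:
{"name": "play_rows", "arguments": {
  "rows": [
    [[-0.3, 0.15, 0], [0.2, 0.98, 0]],
    [[-0.3, 0.15, 0], [0.2, 0.98, 0]],
    [[-0.3, 0.15, 0], [0.2, 0.98, 0]],
    [[-0.3, 0.15, 0], [0.2, 0.98, 0]],
    [[-0.3, 0.15, 0], [0.2, 0.98, 0]],
    [[-0.3, 0.15, 0], [0.2, 0.98, 0]],
    [[-0.3, 0.15, 0], [0.2, 0.98, 0]],
    [[0, 0, -0.3], [0, 0, -1]],
    [[0, 0, -0.3], [0, 0, -1]],
    [[0, 0, -0.3], [0, 0, -1]],
    [[0, 0, -0.3], [0, 0, -1]],
    [[0, 0, -0.3], [0, 0, -1]]
  ]
}}

```text
time: 13.68
tool_pos: [584.1, -84.4, 279.2]
tcp_rot: [3.01, 0.228, 2.231]
contact_force: [0.1, 0.4, -0.9]
grip_width: 14.3
finger_force: 30.0
```

```bash
python3 tip.py
```

```text
q [-0.26  0.3   1.51 -0.04  1.07 -0.92] tcp [584.1 -84.4 279.2] b [-0.6   0.77 -0.23] tz [ 0.24 -0.1  -0.97] tip [526.7  -8.4 247.3] tail [ 640.2 -154.6  290.2]
```

```bash
cat > rot.py <<'E'
import sys
from h import *
ang,tilt=map(float,sys.argv[1:3]); a,k=np.radians([ang,tilt])
h=np.array([np.cos(a),np.sin(a),0]);z=np.array([0,0,1.]);b=np.cos(k)*h-np.sin(k)*z;tz=-np.sin(k)*h-np.cos(k)*z
D=np.c_[b,np.cross(tz,b),tz];T=R.from_euler('xyz',get_obs()['tcp_rot']).as_matrix()
v=R.from_matrix(D@T.T).as_rotvec(degrees=True);print('units',(v/8).round(2),np.linalg.norm(v)/8)
if len(sys.argv)>3:
    tip=np.array(eval(sys.argv[3]));t=tip-100*b-9.7*tz;print('tcp target',t.round(1),'shift units',((t-get_obs()['tool_pos'])/30).round(2))
E
python3 rot.py 129 60 '[575,-110,150]'
```

```text
units [-5.07 -3.03 -0.44] 5.924508428393422
tcp target [ 601.2 -142.3  241.5] shift units [ 0.57 -1.93 -1.26]
```

Request:
{"name": "play_rows", "arguments": {
  "rows": [
    [[0.1, -0.2, 0], [-0.72, -0.43, -0.06]],
    [[0.1, -0.2, 0], [-0.72, -0.43, -0.06]],
    [[0.1, -0.2, 0], [-0.73, -0.43, -0.06]],
    [[0.1, -0.2, 0], [-0.73, -0.43, -0.06]],
    [[0.1, -0.3, 0], [-0.73, -0.43, -0.06]],
    [[0.1, -0.4, 0], [-0.72, -0.44, -0.07]],
    [[0.1, -0.5, 0], [-0.72, -0.44, -0.07]],
    [[0, 0, 0], [0, 0, 0]]
  ]
}}

```text
time: 14.68
tool_pos: [621.1, -151.3, 339.1]
tcp_rot: [3.135, 0.907, 2.254]
contact_force: [-0.9, 0.3, -0.9]
grip_width: 14.2
finger_force: 30.0
```

```bash
python3 tip.py; python3 rot.py 129 60 '[579,-113,110]'
```

```text
q [-0.09  0.26  1.7  -1.    0.73 -0.16] tcp [ 621.1 -151.3  339.1] b [-0.39  0.48 -0.79] tz [ 0.5  -0.61 -0.62] tip [ 587.1 -109.4  254.3] tail [ 661.  -200.2  404. ]
units [-0.79 -0.61 -0.06] 1.0034828520812478
tcp target [ 605.2 -145.3  201.5] shift units [-0.53  0.2  -4.59]
```

Request:
{"name": "play_rows", "arguments": {
  "rows": [
    [[-0.1, 0, -0.8], [0, 0, 0]],
    [[-0.1, 0, -0.8], [0, 0, 0]],
    [[-0.1, 0, -0.8], [0, 0, 0]],
    [[0, 0, -0.8], [0, 0, 0]],
    [[0, 0, -0.8], [0, 0, 0]],
    [[0, 0, -0.8], [0, 0, 0]],
    [[0, 0, 0], [0, 0, 0]]
  ]
}}

```text
time: 15.55
tool_pos: [626.1, -155.3, 237.3]
tcp_rot: [3.14, 0.792, 2.259]
contact_force: [-1.1, -0.7, -0.5]
grip_width: 14.4
finger_force: 30.0
```

```bash
python3 tip.py; python3 - <<'E'
from h import *
s=cam('scene');d=cam('side');save(s,'s2.png')
for q in ['brush_tip','washer_rim']:
    a=pinpoint(q,'scene');b=pinpoint(q,'side')
    for i in a[:3]:
        for j in b[:3]:
            p,e=tri([(s,i['at']),(d,j['at'])])
            if e[0]<6: print(q,round(i['p'],2),round(j['p'],2),p.round(1),np.round(e[0],1))
E
```

```text
q [-0.13  0.38  1.76 -1.    0.61 -0.09] tcp [ 626.1 -155.3  237.3] b [-0.45  0.54 -0.71] tz [ 0.45 -0.55 -0.7 ] tip [ 585.9 -106.4  159.3] tail [ 670.7 -209.5  294.5]
brush_tip 0.65 0.66 [ 588.  -110.   153.7] 0.1
washer_rim 0.77 0.84 [ 583.9 -125.1   68.6] 2.1
washer_rim 0.73 0.68 [ 438.6 -178.    69.1] 2.4
```

View pics/s2.png

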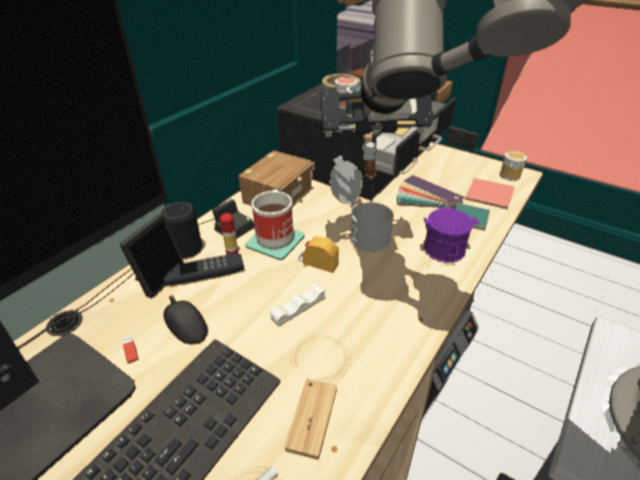

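The scene view shows the tip above the washer at px (370,175). The arm loses tilt as it goes lower, down to 45° here. Better to lay the brush down in free space and regrip with the tool leaned about 30°, so that little wrist tilt is needed.

```bash
python3 rot.py 168 0 '[382.2,50.8,7.5]'
```

```text
units [2.99 4.97 4.56] 7.37683891852762
tcp target [480.   30.   17.2] shift units [-4.88  6.17 -7.42]
```

Request:
{"name": "play_rows", "arguments": {
  "rows": [
    [[-0.54, 0.69, 0], [0.33, 0.55, 0.51]],
    [[-0.54, 0.69, 0], [0.33, 0.55, 0.51]],
    [[-0.54, 0.69, 0], [0.33, 0.55, 0.51]],
    [[-0.54, 0.69, -0.7], [0.33, 0.55, 0.51]],
    [[-0.54, 0.69, -0.7], [0.33, 0.55, 0.51]],
    [[-0.54, 0.69, -0.7], [0.33, 0.55, 0.51]],
    [[-0.54, 0.68, -0.7], [0.33, 0.55, 0.5]],
    [[-0.55, 0.68, -0.7], [0.34, 0.56, 0.5]],
    [[-0.55, 0.68, -0.7], [0.34, 0.56, 0.5]],
    [[0, 0, 0], [0, 0, 0]]
  ]
}}

```text
time: 17.1
tool_pos: [479.4, 30.5, 112.3]
tcp_rot: [3.14, -0.003, 2.932]
contact_force: [0.7, -1.2, -0.5]
grip_width: 14.3
finger_force: 30.0
```

```bash
python3 tip.py; python3 rot.py 168 0 '[382.2,50.8,7.5]'
```

```text
q [-0.1   0.41  1.82  0.    0.91 -1.46] tcp [479.4  30.5 112.3] b [-0.98  0.21  0.  ] tz [-0.  0. -1.] tip [381.6  51.3 102.8] tail [567.4  11.8 102.4]
units [-0.01 -0.02 -0.  ] 0.020024668741993358
tcp target [480.   30.   17.2] shift units [ 0.02 -0.02 -3.17]
```

Request:
{"name": "play_rows", "arguments": {
  "rows": [
    [[0, 0, -0.9], [0, 0, 0]],
    [[0, 0, -0.9], [0, 0, 0]],
    [[0, 0, -0.8], [0, 0, 0]],
    [[0, 0, -0.4], [0, 0, 0]],
    [[0, 0, -0.16], [0, 0, 0]],
    [[0, 0, 0], [0, 0, 0]]
  ]
}}

```text
time: 17.85
tool_pos: [480.4, 30.1, 18.8]
tcp_rot: [3.14, 0.001, 2.932]
contact_force: [0.3, 0.0, -0.8]
grip_width: 14.1
finger_force: 30.0
```

Request:
{"name": "play_rows", "arguments": {
  "rows": [
    [[0, 0, 0], [0, 0, 0]],
    [[0, 0, 0], [0, 0, 0]],
    [[0, 0, 0], [0, 0, 0]],
    [[0.1, -0.02, 0.2], [0.2, 0.92, 0]],
    [[0.12, -0.03, 0.1], [0.2, 0.92, 0]],
    [[0, 0, 0], [0.2, 0.92, 0]],
    [[0, 0, 0], [0.2, 0.92, 0]],
    [[0, 0, 0], [0, 0, 0]]
  ],
  "hand": -0.2
}}

```text
time: 18.85
tool_pos: [487.1, 28.4, 25.7]
tcp_rot: [3.137, -0.527, 2.932]
contact_force: [-0.1, -0.3, 0.4]
grip_width: 37.3
finger_force: 0.0
```

```bash
python3 tip.py;python3 - <<'E'
from h import *
s=cam('scene');d=cam('side')
for q in ['brush_tip','brush_ferrule','brush_grip']:
    a=pinpoint(q,'scene');b=pinpoint(q,'side')
    for i in a[:2]:
        for j in b[:2]:
            p,e=tri([(s,i['at']),(d,j['at'])])
            if e[0]<8: print(q,round(i['p'],2),round(j['p'],2),p.round(1),np.round(e[0],1))
E
```

```text
q [-0.13  0.82  1.45  0.05  1.4  -1.51] tcp [487.1  28.4  25.7] b [-0.85  0.18  0.5 ] tz [-0.49  0.11 -0.86] tip [397.8  47.4  67.7] tail [558.5  13.3 -27.9]
brush_tip 0.58 0.89 [384.7  48.5   5.3] 1.5
brush_ferrule 0.72 0.86 [432.5  46.8   7. ] 1.6
brush_grip 0.55 0.8 [478.4  23.2   4.1] 2.3
```

Request:
{"name": "play_rows", "arguments": {
  "rows": [
    [[0, 0, -0.25], [0, 0, 0]],
    [[0, 0, 0], [0, 0, 0]]
  ]
}}

```text
time: 19.5
tool_pos: [486.1, 28.8, 19.2]
tcp_rot: [3.137, -0.528, 2.933]
contact_force: [0.0, -0.7, 0.1]
grip_width: 36.6
finger_force: 0.0
```

Request:
{"name": "play_rows", "arguments": {
  "rows": [
    [[0, 0, 0], [0, 0, 0]],
    [[0, 0, 0], [0, 0, 0]],
    [[0, 0, 0], [0, 0, 0]],
    [[0, 0, 0], [0, 0, 0]],
    [[0, 0, 0], [0, 0, 0]]
  ],
  "hand": -1
}}

```text
time: 20.12
tool_pos: [486.6, 28.8, 19.8]
tcp_rot: [3.137, -0.526, 2.933]
contact_force: [1.1, 0.3, 0.6]
grip_width: 14.1
finger_force: 30.0
```

```bash
python3 tip.py
```

```text
q [-0.13  0.83  1.45  0.05  1.39 -1.51] tcp [486.6  28.8  19.8] b [-0.85  0.18  0.5 ] tz [-0.49  0.11 -0.86] tip [397.2  47.8  61.6] tail [557.9  13.7 -33.9]
```

```bash
cat > g.py <<'E'
import sys
from h import *
import json,os
o=get_obs();T=R.from_euler('xyz',o['tcp_rot']).as_matrix();t=o['tool_pos']
def brush(ang,tilt):
    a,k=np.radians([ang,tilt]);h=np.array([np.cos(a),np.sin(a),0]);z=np.array([0,0,1.])
    b=np.cos(k)*h-np.sin(k)*z;w=-np.sin(k)*h-np.cos(k)*z;return np.c_[b,np.cross(w,b),w]
if not os.path.exists('grip.json'):
    B=brush(168,0);tip=np.array([382.6,50.9,7.5]);json.dump(dict(B=(T.T@B).tolist(),tip=(T.T@(tip-t)).tolist()),open('grip.json','w'))
G=json.load(open('grip.json'));Bt=np.array(G['B']);tt=np.array(G['tip'])
B=T@Bt;tip=t+T@tt
print('q',o['joint_positions'].round(2),'t',o['time'],'tcp',t.round(1),'tz',T[:,2].round(2));print('b',B[:,0].round(2),'tip',tip.round(1),'ferr',(tip-51*B[:,0]).round(1),'tail',(tip-190*B[:,0]).round(1))
if len(sys.argv)>2:
    D=brush(float(sys.argv[1]),float(sys.argv[2]))@Bt.T;v=R.from_matrix(D@T.T).as_rotvec(degrees=True)/8
    tgt=np.array(eval(sys.argv[3]))-D@tt;print('turn',v.round(2),'shift',((tgt-t)/30).round(2),'tcp',tgt.round(1),'tz',D[:,2].round(2))
E
python3 g.py 168.4 62 '[577,-119,140]'
```

```text
q [-0.13  0.83  1.45  0.05  1.39 -1.51] t 20.125 tcp [486.6  28.8  19.8] tz [-0.49  0.11 -0.86]
b [-0.98  0.21 -0.  ] tip [382.6  50.9   7.5] ferr [432.5  40.3   7.5] tail [568.4  11.4   7.5]
turn [-1.58 -7.59  0.05] shift [ 4.29 -5.19  7.33] tcp [ 615.3 -126.9  239.6] tz [ 0.52 -0.1  -0.85]
```

Request:
{"name": "play_rows", "arguments": {
  "rows": [
    [[0, 0, 1], [0, 0, 0]],
    [[0, 0, 1], [0, 0, 0]],
    [[0, 0, 1], [-0.18, -0.84, 0]],
    [[0.3, -0.3, 0.8], [-0.18, -0.84, 0]],
    [[0.4, -0.5, 0.7], [-0.18, -0.84, 0]],
    [[0.5, -0.6, 0.6], [-0.18, -0.84, 0]],
    [[0.5, -0.6, 0.5], [-0.18, -0.84, 0]],
    [[0.5, -0.6, 0.5], [-0.17, -0.84, 0]],
    [[0.5, -0.65, 0.4], [-0.17, -0.85, 0]],
    [[0.5, -0.65, 0.4], [-0.17, -0.85, 0]],
    [[0.5, -0.65, 0.33], [-0.17, -0.85, 0]],
    [[0.59, -0.64, 0.1], [0, 0, 0]]
  ]
}}

```text
time: 21.62
tool_pos: [613.6, -126.9, 239.1]
tcp_rot: [3.132, 0.555, 2.93]
contact_force: [0.3, -0.6, -0.0]
grip_width: 14.1
finger_force: 30.0
```

```bash
python3 g.py 168.4 62 '[577,-119,100]';python3 - <<'E'
from h import *
s=cam('scene');d=cam('side')
for q in ['brush_tip','brush_ferrule','washer_rim','lid_tab']:
    a=pinpoint(q,'scene');b=pinpoint(q,'side')
    for i in a[:2]:
        for j in b[:2]:
            p,e=tri([(s,i['at']),(d,j['at'])])
            if e[0]<8: print(q,round(i['p'],2),round(j['p'],2),p.round(1),np.round(e[0],1))
E
```

```text
q [-0.37  0.28  1.75  0.18  0.57 -1.86] t 21.625 tcp [ 613.6 -126.9  239.1] tz [ 0.52 -0.1  -0.85]
b [-0.46  0.1  -0.88] tip [ 575.4 -118.2  139.6] ferr [ 598.9 -123.4  184.6] tail [ 662.7 -137.6  307.3]
turn [-0.04  0.    0.05] shift [ 0.05 -0.   -1.32] tcp [ 615.3 -126.9  199.6] tz [ 0.52 -0.1  -0.85]
brush_tip 0.93 0.61 [ 577.  -123.5  135.4] 3.5
brush_ferrule 0.57 0.71 [ 602.2 -123.   184.9] 0.9
washer_rim 0.69 0.84 [ 581.8 -119.    71.4] 3.9
washer_rim 0.6 0.61 [ 437.6 -175.7   66.9] 1.5
lid_tab 0.9 0.58 [ 676.5 -137.8  159.6] 0.7
lid_tab 0.62 0.81 [ 398.8 -207.7   76.5] 4.2
```

Request:
{"name": "play_rows", "arguments": {
  "rows": [
    [[0, 0, -0.6], [0, 0, 0]],
    [[0, 0, -0.6], [0, 0, 0]],
    [[0, 0, -0.6], [0, 0, 0]],
    [[0, 0, -0.5], [0, 0, 0]],
    [[0, 0, -0.5], [0, 0, 0]],
    [[0, 0, -0.4], [0, 0, 0]],
    [[0, 0, -0.15], [0, 0, 0]],
    [[0, 0, 0], [0, 0, 0]],
    [[0, 0, 0], [0, 0, 0]],
    [[0, 0, 0], [0, 0, 0]],
    [[0, 0, 0], [0, 0, 0]]
  ]
}}

```text
time: 23.5
tool_pos: [615.3, -127.0, 139.5]
tcp_rot: [3.132, 0.556, 2.93]
contact_force: [0.0, -0.2, -1.3]
grip_width: 14.5
finger_force: 30.0
```

```bash
python3 g.py;python3 - <<'E'
from h import *
s=cam('scene');d=cam('side');a=s['frame'][120:300,280:460];b=d['frame'][180:360,260:440]
cv2.imwrite('pics/dip.png',cv2.resize(np.hstack([a,b]),None,fx=2.2,fy=2.2)[:,:,::-1])
E
```

```text
q [-0.37  0.42  1.87  0.31  0.31 -2.  ] t 23.5 tcp [ 615.3 -127.   139.5] tz [ 0.52 -0.1  -0.85]
b [-0.46  0.1  -0.88] tip [ 577.2 -118.4   39.8] ferr [ 600.6 -123.6   84.9] tail [ 664.2 -137.6  207.7]
```

View pics/dip.png

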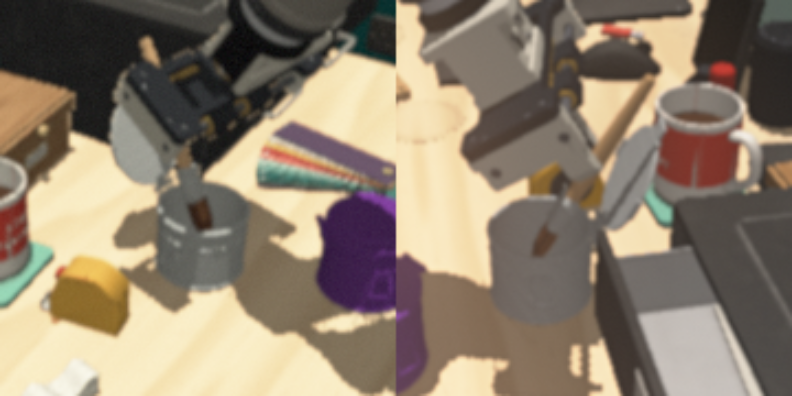

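The crops show the bristles inside the washer pot at px (200,215) on the left and (545,240) on the right, about 30 mm below the rim by kinematics. Next I lift out and refine the rest pose from the first wrist picture.

Request:
{"name": "play_rows", "arguments": {
  "rows": [
    [[0, 0, 0.6], [0, 0, 0]],
    [[0, 0, 0.8], [0, 0, 0]],
    [[0, 0, 0.9], [0, 0, 0]],
    [[0, 0, 1], [0, 0, 0]],
    [[0, 0, 0.6], [0, 0, 0]],
    [[0, 0, 0], [0, 0, 0]]
  ]
}}

```text
time: 24.35
tool_pos: [615.8, -127.1, 257.9]
tcp_rot: [3.133, 0.559, 2.931]
contact_force: [0.6, 0.3, -1.4]
grip_width: 14.0
finger_force: 30.0
```

```bash
python3 - <<'E'
from h import *
c=cam('wrist')
T=np.eye(4);T[:3,:3]=R.from_euler('xyz',[3.1415,0,1.562]).as_matrix();T[:3,3]=[435,-3.2,240.8]
M=T@np.array(c['hand_eye']);c['Rc']=M[:3,:3];c['o']=M[:3,3]
im=cv2.imread('pics/w1.png');hsv=cv2.cvtColor(im,cv2.COLOR_BGR2HSV)
m=((hsv[...,1]<35)&(hsv[...,2]>120)).astype(np.uint8);m[:25]=0;m[145:]=0;m[:,:430]=0;m[:,500:]=0
n,l,st,_=cv2.connectedComponentsWithStats(m);k=1+np.argmax(st[1:,4]);print(st[k])
ys,xs=np.nonzero(l==k);p=np.array([onz(c,(y,x),16)[:2] for y,x in zip(ys,xs)]).astype(np.float32)
print(cv2.minAreaRect(p),p.mean(0))
for z in(13,):
  print(cv2.minAreaRect(np.array([onz(c,(y,x),z)[:2] for y,x in zip(ys,xs)],np.float32)))
s=cam('scene');d=cam('side')
for q in ['hollow_left','hollow_right','brush_rest']:
    p,e=tri([(s,pinpoint(q,'scene')[0]['at']),(d,pinpoint(q,'side')[0]['at'])]);print(q,p.round(1),e)
E
python3 g.py 168 -7 '[540,155,70]'
```

```text
[ 444   35   47  101 2325]
((592.8334350585938, 127.40873718261719), (109.41393280029297, 30.47943687438965), 74.1728744506836) [592.2896  126.20778]
((594.1239624023438, 127.86093139648438), (110.3061752319336, 30.728012084960938), 74.17291259765625)
hollow_left [598.6 149.3  17.4] [np.float64(3.185378356723062), np.float64(3.1853783567230765)]
hollow_right [589.8  96.7  13.8] [np.float64(1.6354651488429803), np.float64(1.6354651488431649)]
brush_rest [598.3 123.2  -8.4] [np.float64(0.9072950266956508), np.float64(0.9072950266957726)]
q [-0.37  0.27  1.72  0.16  0.61 -1.84] t 24.8 tcp [ 615.1 -126.9  255.5] tz [ 0.52 -0.1  -0.85]
b [-0.46  0.1  -0.88] tip [ 576.9 -118.3  155.9] ferr [ 600.3 -123.5  201. ] tail [ 664.1 -137.6  323.6]
turn [1.76 8.44 0.02] shift [ 0.99  8.65 -6.21] tcp [644.7 132.7  69.2] tz [-0.59  0.13 -0.8 ]
```

```bash
python3 g.py 166 -7 '[540.5,161,80]'
```

```text
q [-0.37  0.27  1.72  0.16  0.61 -1.84] t 24.8 tcp [ 615.1 -126.9  255.5] tz [ 0.52 -0.1  -0.85]
b [-0.46  0.1  -0.88] tip [ 576.9 -118.3  155.9] ferr [ 600.3 -123.5  201. ] tail [ 664.1 -137.6  323.6]
turn [ 1.91  8.41 -0.2 ] shift [ 0.97  8.73 -5.88] tcp [644.3 135.1  79.2] tz [-0.59  0.15 -0.8 ]
```

Request:
{"name": "play_rows", "arguments": {
  "rows": [
    [[0.1, 0.86, 0], [0.18, 0.84, 0]],
    [[0.1, 0.86, 0], [0.18, 0.84, 0]],
    [[0.1, 0.86, 0], [0.18, 0.84, 0]],
    [[0.1, 0.86, 0], [0.18, 0.84, 0]],
    [[0.1, 0.86, 0], [0.18, 0.84, 0]],
    [[0.1, 0.87, -0.3], [0.18, 0.84, 0]],
    [[0.1, 0.87, -0.7], [0.17, 0.85, 0]],
    [[0.1, 0.87, -1], [0.17, 0.85, 0]],
    [[0.1, 0.87, -1], [0.17, 0.85, 0]],
    [[0.1, 0.87, -1], [0.17, 0.85, 0]],
    [[0, 0, -1], [0, 0, 0]],
    [[0, 0, 0], [0, 0, 0]]
  ]
}}

```text
time: 26.3
tool_pos: [644.0, 132.7, 102.1]
tcp_rot: [-3.141, -0.654, 2.926]
contact_force: [-1.1, 0.9, -0.6]
grip_width: 14.2
finger_force: 30.0
```

```bash
python3 g.py 166 -7 '[540.5,161,60]';python3 - <<'E'
from h import *
s=cam('scene');d=cam('side')
for q in ['brush_tip','brush_ferrule','hollow_left','hollow_right']:
    a=pinpoint(q,'scene');b=pinpoint(q,'side')
    for i in a[:2]:
        for j in b[:2]:
            p,e=tri([(s,i['at']),(d,j['at'])])
            if e[0]<8: print(q,round(i['p'],2),round(j['p'],2),p.round(1),np.round(e[0],1))
cv2.imwrite('pics/pl.png',cv2.resize(s['frame'][150:390,180:500],None,fx=2,fy=2)[:,:,::-1])
E
```

```text
q [ 0.02  1.13  0.58  0.16  2.07 -1.3 ] t 26.3 tcp [644.  132.7 102.1] tz [-0.59  0.13 -0.79]
b [-0.97  0.21  0.13] tip [539.4 155.4 103.5] ferr [588.9 144.6  97. ] tail [723.6 115.5  79.2]
turn [ 0.02 -0.05 -0.23] shift [ 0.01  0.08 -1.43] tcp [644.3 135.1  59.2] tz [-0.59  0.15 -0.8 ]
brush_tip 0.8 0.57 [540.  152.8  98.2] 3.1
brush_ferrule 0.64 0.68 [590.  147.3  96.9] 0.5
hollow_left 0.69 0.62 [597.3 148.2  17.8] 2.4
hollow_right 0.9 0.83 [589.5  99.4  16. ] 1.8
```

View pics/pl.png

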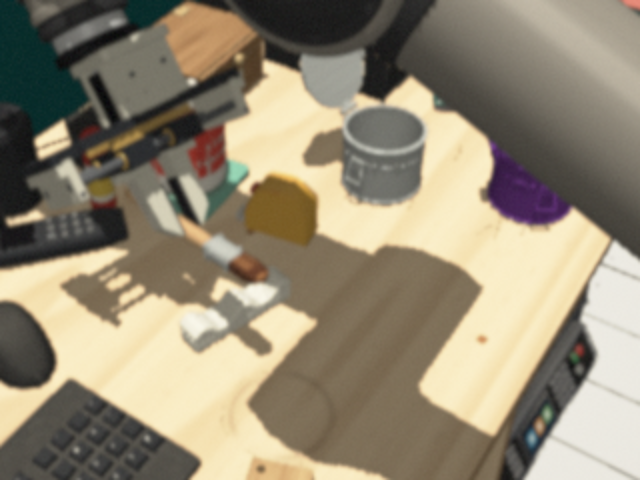

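The crop shows the brush over the rest's left hollow, with the bristles at px (250,265) and the rest at (230,310). It needs about 3 mm more in y. Lowering now.

Request:
{"name": "play_rows", "arguments": {
  "rows": [
    [[0, 0.1, -0.5], [0, 0, -0.23]],
    [[0, 0, -0.6], [0, 0, 0]],
    [[0, 0, -0.5], [0, 0, 0]],
    [[0, 0, -0.35], [0, 0, 0]],
    [[0, 0, -0.2], [0, 0, 0]],
    [[0, 0, -0.13], [0, 0, 0]],
    [[0, 0, 0], [0, 0, 0]]
  ]
}}

```text
time: 27.68
tool_pos: [645.3, 135.6, 37.8]
tcp_rot: [3.14, -0.648, 2.895]
contact_force: [0.3, 0.3, -0.7]
grip_width: 14.3
finger_force: 30.0
```

```bash
python3 g.py;python3 - <<'E'
from h import *
o=get_obs();print(o['contact_force'])
s=cam('scene');d=cam('side')
for q in ['brush_tip','brush_ferrule','hollow_left','hollow_right']:
    a=pinpoint(q,'scene');b=pinpoint(q,'side')
    for i in a[:2]:
        for j in b[:2]:
            p,e=tri([(s,i['at']),(d,j['at'])])
            if e[0]<8: print(q,round(i['p'],2),round(j['p'],2),p.round(1),np.round(e[0],1))
a=s['frame'][230:350,240:390];b=d['frame'][180:300,260:410]
cv2.imwrite('pics/pl2.png',cv2.resize(np.hstack([a,b]),None,fx=2.6,fy=2.6,interpolation=cv2.INTER_CUBIC)[:,:,::-1])
E
```

```text
q [ 0.02  1.18  0.64  0.17  1.95 -1.29] t 27.675 tcp [645.3 135.6  37.8] tz [-0.58  0.15 -0.8 ]
b [-0.96  0.24  0.12] tip [541.5 161.6  38.5] ferr [590.6 149.3  32.3] tail [724.4 115.8  15.5]
[ 0.26619369  0.29477131 -0.73770568]
brush_tip 0.71 0.93 [544.3 164.2  38.8] 2.1
brush_ferrule 0.59 0.69 [588.6 144.7  34.7] 4.0
hollow_left 0.55 0.52 [597.4 146.7  17.9] 2.3
hollow_right 0.9 0.73 [590.3  99.4  19.3] 3.7
```

View pics/pl2.png

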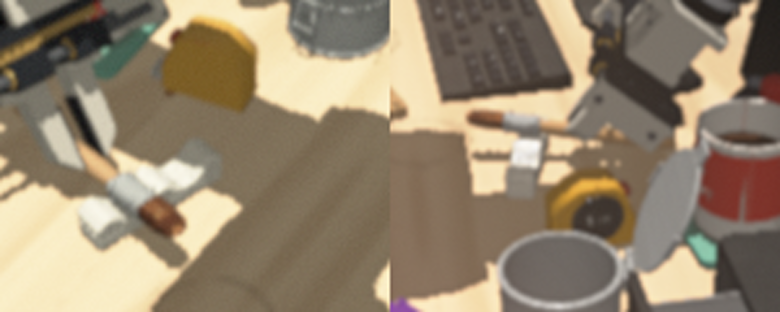

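The crops show the brush above the left hollow, ferrule over the bar at px (125,190) left and (520,125) right. I lower the last 7 mm and release.

Request:
{"name": "play_rows", "arguments": {
  "rows": [
    [[0, 0, -0.12], [0, 0, 0]],
    [[0, 0, -0.1], [0, 0, 0]],
    [[0, 0, 0], [0, 0, 0]],
    [[0, 0, 0], [0, 0, 0]]
  ]
}}

```text
time: 28.68
tool_pos: [645.2, 135.5, 31.3]
tcp_rot: [3.14, -0.648, 2.895]
contact_force: [0.9, 0.0, 3.2]
grip_width: 14.1
finger_force: 30.0
```

Request:
{"name": "play_rows", "arguments": {
  "rows": [
    [[0, 0, 0], [0, 0, 0]],
    [[0, 0, 0], [0, 0, 0]],
    [[0, 0, 0], [0, 0, 0]],
    [[0.15, -0.04, 0.2], [0, 0, 0]],
    [[0.4, -0.1, 0.6], [0, 0, 0]],
    [[0.5, -0.13, 0.8], [0, 0, 0]],
    [[0.1, 0, 1], [0, 0, 0]],
    [[0, 0, 1], [0, 0, 0]],
    [[0, 0, 1], [0, 0, 0]],
    [[0, 0, 1], [0, 0, 0]]
  ],
  "hand": -0.2
}}

```text
time: 29.92
tool_pos: [679.6, 127.3, 201.0]
tcp_rot: [3.14, -0.647, 2.895]
contact_force: [1.3, 0.6, -0.3]
grip_width: 36.5
finger_force: 0.0
```

```bash
python3 g.py;python3 - <<'E'
from h import *
s=cam('scene');d=cam('side')
for q in ['brush_tip','brush_ferrule','brush_grip','hollow_left','hollow_right','washer_rim','lid_hinge','lid_tab']:
    a=pinpoint(q,'scene');b=pinpoint(q,'side')
    for i in a[:2]:
        for j in b[:2]:
            p,e=tri([(s,i['at']),(d,j['at'])])
            if e[0]<8: print(q,round(i['p'],2),round(j['p'],2),p.round(1),np.round(e[0],1))
a=s['frame'][230:350,240:390];b=d['frame'][180:300,260:410]
cv2.imwrite('pics/pl3.png',cv2.resize(np.hstack([a,b]),None,fx=2.6,fy=2.6,interpolation=cv2.INTER_CUBIC)[:,:,::-1])
E
```

```text
q [ 0.01  1.25  0.04  0.25  2.47 -1.17] t 29.925 tcp [679.6 127.3 201. ] tz [-0.58  0.15 -0.8 ]
b [-0.96  0.24  0.12] tip [575.8 153.3 201.6] ferr [624.9 141.  195.5] tail [758.8 107.4 178.8]
brush_tip 0.71 0.78 [540.6 164.3  33. ] 1.6
brush_ferrule 0.94 0.83 [593.  153.7  28. ] 2.2
brush_grip 0.83 0.94 [639.7 135.5  18.1] 1.4
hollow_left 0.7 0.83 [601.3 147.6  22.2] 4.4
hollow_left 0.7 0.35 [606.2 128.9  -6.6] 6.4
hollow_right 0.73 0.66 [585.6 103.2  14.9] 0.1
washer_rim 0.67 0.72 [ 586.5 -117.8   64.6] 2.2
washer_rim 0.47 0.72 [625.7  71.1 -74.1] 8.0
lid_hinge 0.75 0.75 [687.4  77.2 -78.7] 3.6
```

View pics/pl3.png

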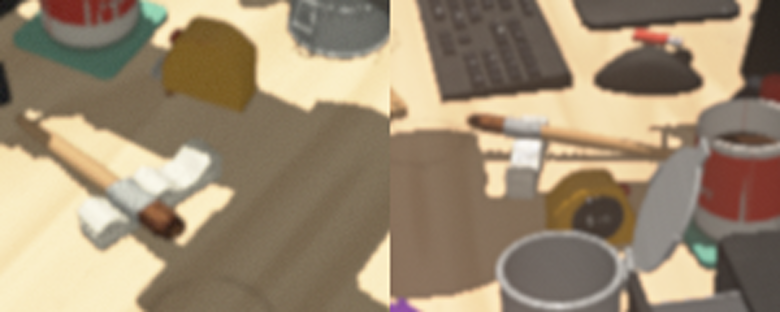

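The crops show the brush at rest in the left hollow, tip about 33 mm up and tail on the desk. Now for the lid.

```bash
python3 rot.py 172 0
```

```text
units [-0.9  -4.55  0.74] 4.701462917918772
```

Request:
{"name": "play_rows", "arguments": {
  "rows": [
    [[0.1, -0.5, 0.5], [-0.15, -0.76, 0.12]],
    [[0.1, -0.7, 0.5], [-0.15, -0.76, 0.12]],
    [[0.1, -0.85, 0], [-0.15, -0.76, 0.12]],
    [[0.1, -0.85, 0], [-0.15, -0.76, 0.12]],
    [[0.1, -0.85, 0], [-0.15, -0.76, 0.12]],
    [[0.1, -0.85, 0], [-0.15, -0.75, 0.14]],
    [[0.1, -0.85, 0], [0, 0, 0]],
    [[0.1, -0.85, 0], [0, 0, 0]],
    [[0.1, -0.85, 0], [0, 0, 0]],
    [[0.05, -0.85, 0], [0, 0, 0]],
    [[0, -0.83, 0], [0, 0, 0]],
    [[0, 0, 0], [0, 0, 0]]
  ],
  "hand": -1
}}

```text
time: 32.33
tool_pos: [708.0, -140.2, 228.6]
tcp_rot: [3.141, -0.001, 2.999]
contact_force: [-0.5, 0.6, -0.1]
grip_width: 0.5
finger_force: 0.0
```

```bash
python3 rot.py 172 0;python3 - <<'E'
from h import *
print(get_obs()['joint_positions'].round(2))
s=cam('scene');d=cam('side');w=cam('wrist')
for q in ['washer_rim','lid_hinge','lid_tab']:
    a=pinpoint(q,'scene');b=pinpoint(q,'side')
    for i in a[:3]:
        for j in b[:3]:
            p,e=tri([(s,i['at']),(d,j['at'])])
            if e[0]<8: print(q,round(i['p'],2),round(j['p'],2),p.round(1),np.round(e[0],1))
E
```

```text
units [-0.   -0.01  0.02] 0.023323731508438042
[-0.3   0.74  0.88  0.    1.53 -1.73]
washer_rim 0.98 0.74 [ 440.7 -175.8   66.7] 1.4
washer_rim 0.86 0.71 [ 579.8 -113.3   73.5] 3.2
lid_hinge 0.59 0.58 [ 627.4 -122.7   76.1] 3.2
lid_tab 0.68 0.67 [ 678.7 -133.9  158.7] 3.1
lid_tab 0.67 0.73 [ 398.  -208.    74.1] 0.9
```

Request:
{"name": "play_rows", "arguments": {
  "rows": [
    [[0, 0, -0.8], [0, 0, 0]],
    [[0, 0, -0.8], [0, 0, 0]],
    [[0, 0, -0.8], [0, 0, 0]],
    [[0, 0, -0.7], [0, 0, 0]],
    [[-0.2, 0.03, 0], [0, 0, 0]],
    [[-0.3, 0.04, 0], [0, 0, 0]],
    [[-0.3, 0.04, 0], [0, 0, 0]],
    [[-0.3, 0.04, 0], [0, 0, 0]],
    [[-0.3, 0.04, 0], [0, 0, 0]],
    [[0, 0, 0], [0, 0, 0]]
  ]
}}

```text
time: 34.02
tool_pos: [665.6, -131.6, 136.5]
tcp_rot: [3.141, -0.001, 3.002]
contact_force: [-0.2, -0.2, -0.1]
grip_width: 0.5
finger_force: 0.0
```

```bash
python3 - <<'E'
from h import *
d=cam('side');s=cam('scene')
for q in ['washer_rim','lid_hinge','lid_tab']:
    a=pinpoint(q,'scene');b=pinpoint(q,'side')
    for i in a[:3]:
        for j in b[:3]:
            p,e=tri([(s,i['at']),(d,j['at'])])
            if e[0]<8: print(q,round(i['p'],2),round(j['p'],2),p.round(1),np.round(e[0],1))
E
```

```text
washer_rim 0.66 0.61 [ 584.2 -117.7   73.5] 2.3
washer_rim 0.64 0.8 [ 437.7 -177.7   70.2] 1.1
lid_hinge 0.94 0.87 [ 627.7 -119.3   72.5] 0.8
lid_tab 0.84 0.98 [ 400.9 -205.    75.6] 2.5
```

Request:
{"name": "play_rows", "arguments": {
  "rows": [
    [[-0.3, 0.04, 0], [0, 0, 0]],
    [[-0.3, 0.04, 0], [0, 0, 0]],
    [[-0.3, 0.04, 0], [0, 0, 0]],
    [[-0.3, 0.04, 0], [0, 0, 0]],
    [[-0.3, 0.04, 0], [0, 0, 0]],
    [[-0.3, 0.04, 0], [0, 0, 0]],
    [[0, 0, 0], [0, 0, 0]]
  ]
}}

```text
time: 35.3
tool_pos: [611.5, -124.4, 136.3]
tcp_rot: [3.141, -0.001, 3.002]
contact_force: [-0.2, 0.7, -0.2]
grip_width: 0.7
finger_force: 0.0
```

```bash
python3 - <<'E'
from h import *
d=cam('side');s=cam('scene')
for q in ['washer_rim','lid_hinge','lid_tab']:
    a=pinpoint(q,'scene');b=pinpoint(q,'side')
    for i in a[:3]:
        for j in b[:3]:
            p,e=tri([(s,i['at']),(d,j['at'])])
            if e[0]<8: print(q,round(i['p'],2),round(j['p'],2),p.round(1),np.round(e[0],1))
a=s['frame'][110:290,290:470];b=d['frame'][180:360,240:420]
cv2.imwrite('pics/lid.png',cv2.resize(np.hstack([a,b]),None,fx=2.2,fy=2.2,interpolation=cv2.INTER_CUBIC)[:,:,::-1])
E
```

```text
washer_rim 0.73 0.82 [ 438.4 -175.2   68.8] 1.9
washer_rim 0.59 0.74 [ 583.8 -118.4   70.3] 1.7
lid_hinge 0.76 0.8 [ 631.4 -121.4   74.5] 2.4
lid_hinge 0.63 0.62 [ 481.3 -156.4   71.8] 1.1
lid_tab 0.89 0.75 [ 400.9 -208.9   74.4] 0.7
lid_tab 0.79 0.74 [ 573.6 -124.9  156.3] 0.2
```

View pics/lid.png

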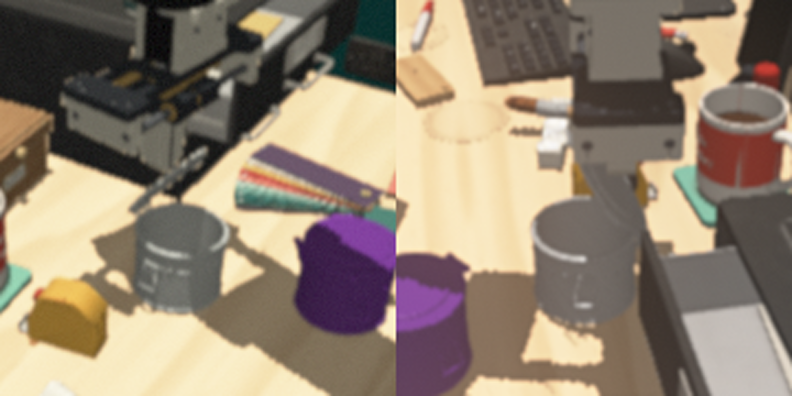

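The crops show the lid past upright at about 0.97 rad, tab near (574,-125,156), with the finger behind it. Now I follow the arc down.

Request:
{"name": "play_rows", "arguments": {
  "rows": [
    [[-0.27, 0.03, -0.13], [0, 0, 0]],
    [[-0.27, 0.03, -0.15], [0, 0, 0]],
    [[-0.17, 0.02, -0.28], [0, 0, 0]],
    [[-0.17, 0.02, -0.28], [0, 0, 0]],
    [[-0.1, 0.01, -0.3], [0, 0, 0]],
    [[-0.07, 0.01, -0.25], [0, 0, 0]],
    [[0, 0, -0.1], [0, 0, 0]],
    [[0, 0, 0], [0, 0, 0]]
  ]
}}

```text
time: 36.7
tool_pos: [580.8, -121.0, 91.6]
tcp_rot: [3.141, -0.0, 3.002]
contact_force: [-0.2, -0.4, -0.9]
grip_width: 0.3
finger_force: 0.0
```

Request:
{"name": "play_rows", "arguments": {
  "rows": [
    [[0, 0, -0.07], [0, 0, 0]],
    [[0, 0, -0.05], [0, 0, 0]],
    [[0, 0, 0], [0, 0, 0]]
  ]
}}

```text
time: 37.08
tool_pos: [581.1, -121.1, 90.9]
tcp_rot: [-3.142, 0.002, 3.002]
contact_force: [-8.7, 1.4, 21.2]
grip_width: 0.1
finger_force: 11.0
```

Request:
{"name": "play_rows", "arguments": {
  "rows": [
    [[0, 0, 0.2], [0, 0, 0]],
    [[0, 0, 0.8], [0, 0, 0]],
    [[0, 0, 1], [0, 0, 0]],
    [[0, 0, 1], [0, 0, 0]],
    [[-0.5, 0, 1], [0, 0, 0]],
    [[-0.8, 0, 1], [0, 0, 0]],
    [[-0.8, 0, 1], [0, 0, 0]],
    [[-0.8, 0, 0], [0, 0, 0]],
    [[0, 0, 0], [0, 0, 0]]
  ]
}}

```text
time: 38.2
tool_pos: [493.0, -121.0, 268.4]
tcp_rot: [3.141, 0.0, 3.001]
contact_force: [0.8, -1.1, 0.6]
grip_width: 0.3
finger_force: 0.0
```

```bash
python3 - <<'E'
from h import *
print(get_obs()['time'])
d=cam('side');s=cam('scene')
for q in ['washer_rim','lid_hinge','lid_tab','brush_tip','brush_ferrule','hollow_left']:
    a=pinpoint(q,'scene');b=pinpoint(q,'side')
    for i in a[:3]:
        for j in b[:3]:
            p,e=tri([(s,i['at']),(d,j['at'])])
            if e[0]<8: print(q,round(i['p'],2),round(j['p'],2),p.round(1),np.round(e[0],1))
a=s['frame'][160:340,250:430];b=d['frame'][190:370,230:410]
cv2.imwrite('pics/end.png',cv2.resize(np.hstack([a,b]),None,fx=2.2,fy=2.2,interpolation=cv2.INTER_CUBIC)[:,:,::-1])
E
```

```text
38.2
washer_rim 0.81 0.83 [ 438.9 -172.3   65.9] 0.7
washer_rim 0.69 0.75 [ 586.  -117.7   71.2] 0.8
lid_hinge 0.81 0.66 [ 479.8 -156.7   70.6] 0.7
lid_hinge 0.64 0.59 [ 630.1 -124.2   74.9] 2.6
lid_tab 0.61 0.82 [ 401.3 -207.6   70.8] 4.2
brush_tip 0.91 0.89 [544.2 160.6  31.6] 5.1
brush_ferrule 0.94 0.73 [593.8 148.4  24.9] 0.8
brush_ferrule 0.4 0.73 [577.4 -32.1 132.3] 6.3
```

View pics/end.png

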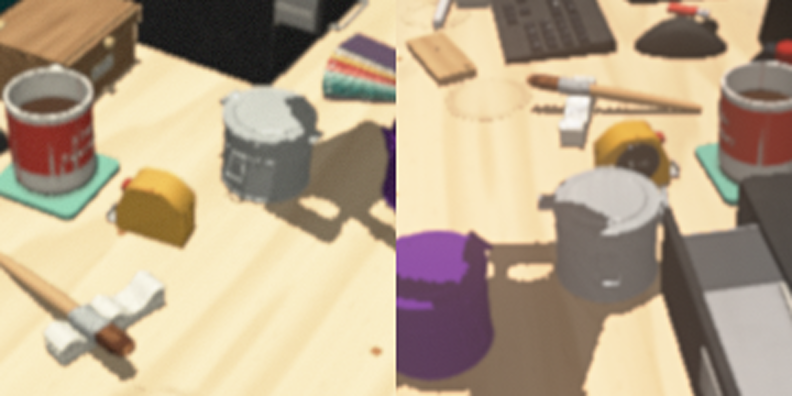

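The crops show the lid flat on the washer at px (265,110) left and (610,195) right, and the brush in the hollow. The hard stop at 77 mm confirms the lid is shut.

```bash
python3 -c "
from plant import bot
print(bot.close_job())"
```

```text
the job is handed in; nothing more can be done
None
```

I rinsed the brush in the steel washer, laid it across the rest in the left hollow with its bristles about 3 cm above the desk, pushed the lid shut, and handed the job in; the hand-in returned no verdict.

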